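# Heft the salt tins at the tandoor counter and hold up the fullest

## Robot

A 6-joint arm with a two-finger parallel gripper is mounted at the origin on the work surface. World frame = base frame: x ahead of the robot, y to its left, z up, the work surface at z = 0. Lengths are in m, angles in rad, forces in N, time in s.
With the tool pointing down it reaches from about 0.275 to 1 m from the base axis. Payload 8.4 kg.
Tool frame: the origin (TCP) lies midway between the tips of the shut fingers; the grasp point (between the pads) lies 19 mm behind it (robot.grasp_offset is the distance from the TCP to the grasp point, in m); z points along the fingers, y is the line along which they close (so a half turn about z gives the same grasp; the last joint's range is limited). The gripper opens to 85 mm and grips with 20 to 120 N. Pads are 22 mm wide; open, the fingers measure 114 mm over their backs; the gripper's body (76 mm by 85 mm) begins 54 mm behind the grasp point. The pads swing forward as they close: fully open they stand 13 mm farther back than shut.
Start: joints at [1.167, 0.353, 1.633, -0, 1.155, -0.002], TCP at [0.244, 0.575, 0.231] pointing down, gripper open.
Joint ranges: [-2.63, 2.63], [-0.92, 2.1], [0.06, 2.66], [-1.3, 4.44], [0, 2.69], [-3.02, 3.02]. Speed limits (rad/s): [2.22, 2.22, 2.79, 3.14, 3.14, 3.14].

## Interface

Orientations are given as a 3x3 rotation matrix whose columns are the frame's x, y, z axes.
In Python, from station import status, eyes, job, robot gives the robot as it stands.
- The arm moves only by the shell command python3 -m creep 'ROWS' [FORCE]. ROWS is JSON, one flat list of numbers, 5 for each row, row after row: the opening, from 0 (shut) to 1 (fully open), then the shift along the tool's x, y, z normalised to -1 to 1, where 1 is 0.3 m, then the turn about the tool's z normalised to -1 to 1, where 1 is 360 degrees. A call has exactly 10 rows; each row shifts and turns the commanded pose from where the row before left it, along the tool's axes as they then stand; what a row does not reach is not made up. A row lasts 1/8 s, in which the tool goes at most 62.5 mm and 10.7 degrees, less where a joint would pass 70% of its speed; a pose out of reach is approached as far as the arm can. A call with a number of a shift or a turn outside -1 to 1 is refused whole. A call with a gripper value outside its range is refused whole. The fingers move at their own pace and stop on an object; FORCE is the grip in N (left out, the last holds). Time passes only in rows, so rows that do not move let the fingers close, or fill a call up. It gives the time, the measured TCP pose, the force, the opening and the grip force at its end, in the units of the state.
- status.observe(): the state, without advancing time (a new reading comes with each control period).
- eyes.read_camera(name): name is "scene" or "top" or "wrist"; returns a dict with "image" (400x640x3 uint8, red, green, blue), "intrinsics" (3x3 intrinsics, pixels), "world_from_camera" (4x4, takes a point from camera to world coordinates). Camera axes: x right, y up, looking along -z (the intrinsics and any distortion apply to the point x, -y, -z); pixel columns grow to the right and rows downward; lengths in m; the calibration is good to about 2 mm. A picture is of the moment at which its call begins. There is no depth.
- job.sign_off(): hands the job in; it is judged then, once.
The state is a dict: "clock": time; "q": joint angles; "joint_velocities": joint speeds; "joint_torque": joint torques, N m; "tool_pos": TCP position; "eef_rot": TCP orientation; "contact_force": force on the tool from outside, world axes, zero at the start; "wrist_torque": the same for the moment, N m; "width": opening from 0.0 (shut) to 1.0 (fully open); "grip_force": force on a finger pad.
Only numpy, scipy, OpenCV 4.12 (cv2) and the standard library are available. Lean on these libraries where they do the work, as an engineer would, in place of code of your own. Each camera call takes 0.05 s, during which the arm holds its last target. There are 200 camera calls.

## Task

Three identical closed steel tins of salt stand about the counter, filled to different amounts: heft them to find the heaviest by feel, stand the two lighter ones upright inside the long steel tray for refilling, and hold the heaviest up for the tandoor man, upright and still, with its underside at least 15 cm above the counter. The job finishes while the gripper is still holding that tin up. Set tins down rather than dropping them, do not knock any over, and leave everything else on the counter where it is.

Things in the scene. Friction and masses are not known exactly. Their poses are not given: they have to be found in the camera images.
- tin_p_center (a point): centre, half-way up, of one of three identical closed steel tins with slip-on lids, 100 long (own x), 56 wide (own y: grip here), 74 tall (own z), upright on the counter. Only weight tells them apart: none is over 0.7 kg, the heaviest at least 150 g heavier than either other. They swap places from start to start, and the name says nothing of the weight.
- tin_q_center (a point): centre, half-way up, of one of three identical closed steel tins with slip-on lids, 100 long (own x), 56 wide (own y: grip here), 74 tall (own z), upright on the counter. Only weight tells them apart: none is over 0.7 kg, the heaviest at least 150 g heavier than either other. They swap places from start to start, and the name says nothing of the weight.
- tin_r_center (a point): centre, half-way up, of one of three identical closed steel tins with slip-on lids, 100 long (own x), 56 wide (own y: grip here), 74 tall (own z), upright on the counter. Only weight tells them apart: none is over 0.7 kg, the heaviest at least 150 g heavier than either other. They swap places from start to start, and the name says nothing of the weight.
- tin_p: the same tin as point tin_p_center, origin at the centre of its underside (37 below that point); axes as there
- tin_q: the same tin as point tin_q_center, origin at the centre of its underside (37 below that point); axes as there
- tin_r: the same tin as point tin_r_center, origin at the centre of its underside (37 below that point); axes as there
- tray: the tray of point tray_floor; origin on the counter under its middle
- tray_floor (a point): long low steel tray, fixed to the counter: middle of its inner floor, which lies 3 above the counter. Inside 360 long (tray x) by 144 wide (tray y); the rim all round is 14 above the counter and 3 thick, with a small wire handle at each short end. Three tins fit in a row with their long sides along the tray's x, 118 apart.
- bin_left_lip (a point): finger lip at the top front of the left of two grey plastic buckets that tilt out of a fixed white unit (130 deep, 260 wide, 140 tall) at the back right of the counter; may stand partly open at the start. Bystander.
- bin_right_lip (a point): finger lip of the right bucket of the same tilt-out bin unit. Bystander.
- chimta: steel chimta (flat sprung tongs), 290 long (own x), 22 high, lying towards the back of the counter; origin under its middle. Bystander.
- belan: wooden belan (rolling pin), 330 long (own x), 42 thick, lying beyond the tray; origin under its middle. Bystander.
- plate: blue melamine plate, 170 across, 18 high; origin under its centre. Bystander.
- brush_holder: empty hard silicone basting-brush holder, an upright cup 68 across its foot, 92 tall; origin under its centre. Bystander.
- katori: small steel bowl, 84 across, 36 high; origin under its centre. Bystander.
- tumbler: steel drinking tumbler, 68 across, 85 tall; origin under its centre. Bystander.

How it is judged:
By the outcome, as a careful person would: the job done as asked, in the order asked, and still so for the second after the job is handed in, while the arm keeps its last pose, push and grip.
It also fails if it takes over 72 s, if anything falls off the work surface, if the arm or the gripper's body presses on something with over 40 N, if the wrist force passes 120 N, or if a joint passes its speed limit or range.

## Working session

There is one attempt and no reset: what is moved stays moved. The work goes in short steps, Python scripts to look and compute and a shell command to move; the robot and the scene stay as the last step left them, time stands still between calls to the robot, and variables do not carry over. Pictures are saved under pics/ and viewed, at most 10 in all, crops included, and the job is handed in when it is done.

```bash
mkdir -p pics; ls; python3 - <<'E'
from station import status,eyes,robot
import cv2,json
s=status.observe();print(s)
for n in("top","scene"):
    r=eyes.read_camera(n);cv2.imwrite(f"pics/{n}0.png",r["image"][:,:,::-1]);print(n,r["intrinsics"].tolist() if hasattr(r["intrinsics"],'tolist') else r["intrinsics"],r["world_from_camera"], [k for k in r])
E
```

```text
pics
{'clock': 0.0, 'q': array([ 1.16660748e+00,  3.53642922e-01,  1.63412662e+00,  1.67213673e-05,
        1.15515967e+00, -2.37870326e-03]), 'joint_velocities': array([-0.00050094,  0.00126796,  0.00079164,  0.001672  , -0.0012865 ,
        0.00059351]), 'joint_torque': array([ 8.73891058e-04, -6.05267715e+01, -3.42047954e+01,  2.46215104e-04,
        9.58372140e-03,  8.49311341e-07]), 'tool_pos': array([0.24423108, 0.57480819, 0.23056814]), 'eef_rot': array([[-9.20351932e-01,  3.91090821e-01, -5.39698430e-04],
       [ 3.91091193e-01,  9.20351120e-01, -1.22284679e-03],
       [ 1.84678985e-05, -1.33652071e-03, -9.99999107e-01]]), 'contact_force': array([ 0.61302575,  0.36314732, -0.25502788]), 'wrist_torque': array([ 0.01263158, -0.0183233 ,  0.00685373]), 'grip_force': 0.0, 'width': 1.0003969021979908}
top [[391.81002631093963, 0.0, 326.21881137212216], [0.0, 391.81002631093963, 199.5439017756681], [0.0, 0.0, 1.0]] [[ 8.83268824e-04  9.88106470e-01 -1.53768737e-01  4.35861411e-01]
 [-9.99848884e-01 -1.79705357e-03 -1.72910025e-02 -1.09053762e-01]
 [-1.73616821e-02  1.53760772e-01  9.87955564e-01  1.25537176e+00]
 [ 0.00000000e+00  0.00000000e+00  0.00000000e+00  1.00000000e+00]] ['image', 'intrinsics', 'world_from_camera']
scene [[504.3002438601759, 0.0, 315.9122713474404], [0.0, 504.3002438601759, 195.22651984027837], [0.0, 0.0, 1.0]] [[-7.96187688e-01 -3.52034847e-01  4.92094130e-01  1.29328780e+00]
 [ 6.05048742e-01 -4.64707070e-01  6.46500858e-01  7.92017460e-01]
 [ 1.08879053e-03  8.12476957e-01  5.82992289e-01  9.04462977e-01]
 [ 0.00000000e+00  0.00000000e+00  0.00000000e+00  1.00000000e+00]] ['image', 'intrinsics', 'world_from_camera']
```

View pics/top0.png

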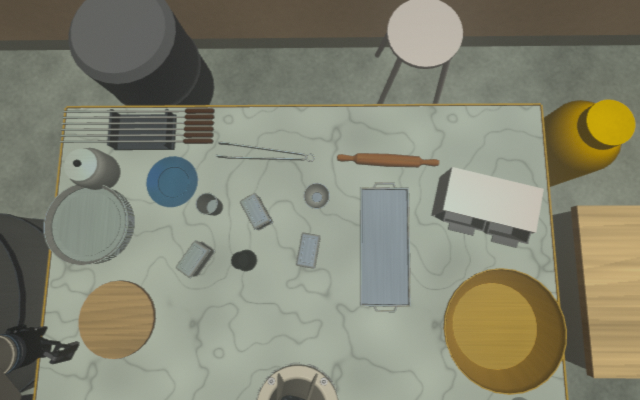

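View pics/scene0.png

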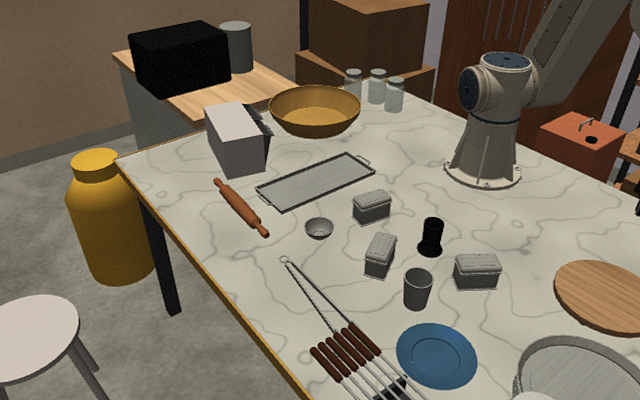

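The top view shows tins near (257,211), (195,259) and (308,250), with the tray near (385,247), the black holder at (244,260) and the tumbler at (209,204). I'll enlarge that area.

```bash
python3 - <<'E'
import cv2
i=cv2.imread("pics/top0.png")[185:285,170:330];cv2.imwrite("pics/c0.png",cv2.resize(i,None,fx=5,fy=5,interpolation=cv2.INTER_CUBIC))
E
```

```text
(no output)
```

View pics/c0.png

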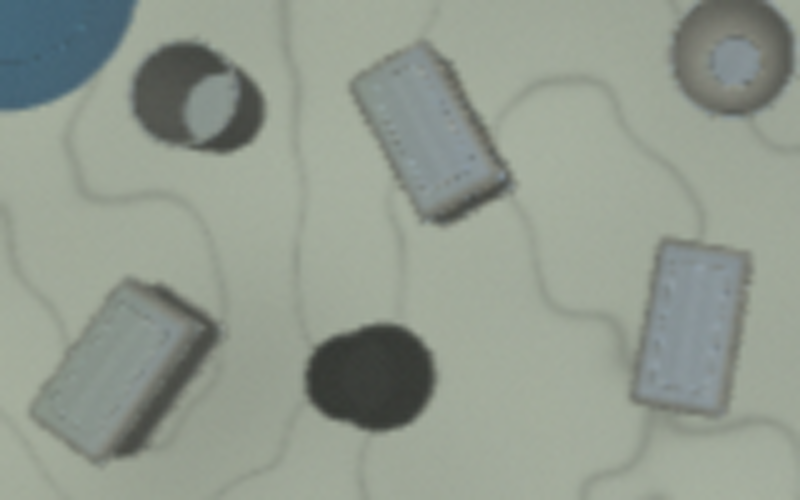

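The crop shows the lid faces. Corners are about A (352,87),(425,42),(500,172),(430,215); B (130,280),(203,328),(105,460),(33,410); C (663,240),(750,252),(722,413),(635,402).

```bash
cat > h.py <<'E'
import numpy as np
from station import status,eyes,robot
def ray(r,uv,z):
    K=np.array(r["intrinsics"]);T=np.array(r["world_from_camera"])
    d=np.linalg.solve(K,[uv[0],uv[1],1.]);d=T[:3,:3]@[d[0],-d[1],-d[2]];o=T[:3,3]
    return (o+d*(z-o[2])/d[2])[:2]
def yaw(v): return np.degrees(np.arctan2(v[1],v[0]))
def go(xy,ydir=None,z=None):
    """print delta in tool axes to world xy(,z), and turn (deg) about tool z taking tool y to direction ydir deg"""
    s=status.observe();R=s["eef_rot"];p=s["tool_pos"]
    d=np.array([xy[0],xy[1],p[2] if z is None else z])-p
    t=None
    if ydir is not None:
        t=-((ydir-yaw(R[:2,1])+90)%180-90)
    print("tool d/0.3",np.round(R.T@d/.3,3),"turn deg",t,"/360",None if t is None else round(t/360,4),"clock",s["clock"],"q6",round(s["q"][5],2),"pos",p)
E
python3 - <<'E'
from h import *
r=eyes.read_camera("top")
for n,c in dict(A=[(352,87),(425,42),(500,172),(430,215)],B=[(130,280),(203,328),(105,460),(33,410)],C=[(663,240),(750,252),(722,413),(635,402)]).items():
    P=np.array([ray(r,(170+u/5,185+v/5),.074) for u,v in c])
    e=[P[1]-P[0],P[2]-P[1]];print(n,P.mean(0),[np.linalg.norm(x) for x in e],[yaw(x) for x in e])
    m=P.mean(0);w=((P[1]-P[0])+(P[2]-P[3]))/2;l=((P[2]-P[1])+(P[3]-P[0]))/2
    print(yaw(w),yaw(l));go(m,yaw(w))
P=[ray(r,c,.014) for c in[(360.5,188),(408.5,188),(408.5,305),(360,305)]];print("tray",P,np.mean(P,0))
for n,c,z in[("holder",(245,260),.09),("tumbler",(207,203),.085),("katori",(316,196),.036)]:print(n,ray(r,c,z))
E
```

```text
A [0.58564132 0.127735  ] [np.float64(0.052090992740459086), np.float64(0.09344552885068094)] [np.float64(-57.68117317522922), np.float64(-149.08843270088028)]
-57.87207242604218 -148.25167559927638
tool d/0.3 [-1.63e+00 -9.27e-01  1.00e-03] turn deg -55.14754889425265 /360 -0.1532 clock 0.15 q6 -0.0 pos [0.24428289 0.57488978 0.23069744]
B [0.44051687 0.30932801] [np.float64(0.0539485679109249), np.float64(0.09548817781877737)] [np.float64(-122.18448559641456), np.float64(144.7901456331019)]
-122.64468159058663 144.86889393534895
tool d/0.3 [-0.948 -0.559  0.001] turn deg 9.625060270291783 /360 0.0267 clock 0.15 q6 -0.0 pos [0.24428289 0.57488978 0.23069744]
C [ 0.4661908  -0.03548523] [np.float64(0.05300387900189378), np.float64(0.09691034520573588)] [np.float64(-97.84166402597117), np.float64(170.29365018792566)]
-97.43631552574243 170.51584092494474
tool d/0.3 [-1.476 -1.583  0.002] turn deg -15.583305794552416 /360 -0.0433 clock 0.15 q6 -0.0 pos [0.24428289 0.57488978 0.23069744]
tray [array([ 0.66645276, -0.19758449]), array([ 0.66609196, -0.35144078]), array([ 0.3012727 , -0.34002206]), array([ 0.30086044, -0.19146034])] [ 0.48366946 -0.27012692]
holder [0.43715766 0.15085421]
tumbler [0.60806277 0.27337288]
katori [ 0.63702633 -0.05544726]
```

```bash
python3 -m creep '[1,-0.12,-0.07,0,0, 1,-0.138,-0.082,0,0, 1,-0.138,-0.082,0,0, 1,-0.138,-0.082,0,0, 1,-0.138,-0.082,0,0, 1,-0.138,-0.081,0,0, 1,-0.138,-0.08,0,0, 1,0,0,0,0.0134, 1,0,0,0,0.0133, 1,0,0,0,0]' 40
python3 - <<'E'
from h import *
import cv2
r=eyes.read_camera("wrist");cv2.imwrite("pics/w1.png",r["image"][:,:,::-1])
go((.4405,.3093),57.4); print(np.array(r["world_from_camera"]),r["intrinsics"])
E
```

```text
clock: 1.4
tool_pos: [0.4406, 0.3094, 0.2311]
eef_rot: [[-0.842, 0.539, -0.0], [0.539, 0.842, -0.0], [0.0, -0.0, -1.0]]
contact_force: [0.4, 0.5, 0.2]
width: 0.999
grip_force: 0.0
tool d/0.3 [-0.001 -0.001  0.   ] turn deg 0.06756173388640718 /360 0.0002 clock 1.45 q6 -0.39 pos [0.44047777 0.30954416 0.23111421]
[[ 5.39103664e-01 -7.96220913e-01 -2.74589689e-01  3.70331028e-01]
 [ 8.42239164e-01  5.09393864e-01  1.76496691e-01  3.55468919e-01]
 [-6.56053857e-04 -3.26420203e-01  9.45224535e-01  3.74550238e-01]
 [ 0.00000000e+00  0.00000000e+00  0.00000000e+00  1.00000000e+00]] [[333.33263646   0.         318.97669131]
 [  0.         333.33263646 200.41878544]
 [  0.           0.           1.        ]]
```

View pics/w1.png

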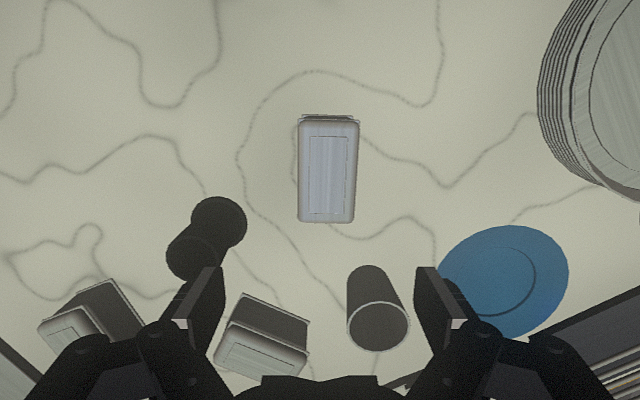

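The wrist view shows tin B with lid corners near (303,121),(357,121),(353,221),(298,221), nearly square to the fingers.

```bash
python3 - <<'E'
from h import *
r=eyes.read_camera("wrist")
P=np.array([ray(r,c,.074) for c in[(302,122),(358,122),(354,221),(298,221)]]);print(P,P.mean(0),yaw(P[1]-P[0]),yaw(P[2]-P[1]),np.linalg.norm(P-np.roll(P,1,0),axis=1))
go(P.mean(0),yaw(P[1]+P[2]-P[0]-P[3]))
E
```

```text
[[0.38784151 0.32625902]
 [0.41440986 0.36791441]
 [0.49385485 0.31689204]
 [0.46451024 0.27086464]] [0.44015412 0.32048253] 57.469741359961915 -32.71000208250517 [0.09458663 0.04940697 0.09441816 0.05458597]
tool d/0.3 [ 0.02  0.03 -0.  ] turn deg 0.011444992731611592 /360 0.0 clock 1.5 q6 -0.39 pos [0.4404752  0.30967777 0.23116931]
```

```bash
python3 - <<'E'
from h import *
import cv2
def proj(r,p):
    T=np.array(r["world_from_camera"]);q=T[:3,:3].T@(np.array(p)-T[:3,3]);k=np.array(r["intrinsics"])@[q[0],-q[1],-q[2]];return k[:2]/k[2]
def box(im,r,x,y,yw,col,o,f):
    a=np.radians(yw);u=np.array([np.cos(a),np.sin(a)]);v=np.array([-u[1],u[0]])
    for z in(0,.074):
        pts=[(f*(proj(r,[*(np.array([x,y])+s*.05*u+t*.028*v),z])-o)).round().astype(int) for s,t in((1,1),(1,-1),(-1,-1),(-1,1))]
        cv2.polylines(im,[np.array(pts)],True,col,1)
rs=eyes.read_camera("scene");rt=eyes.read_camera("top")
out=[]
for r,f,o,w,h,src in((rs,4,(340,180),170,120,"pics/scene0.png"),(rt,4,(170,185),160,100,"pics/top0.png")):
    im=cv2.resize(cv2.imread(src)[o[1]:o[1]+h,o[0]:o[0]+w],None,fx=f,fy=f)
    box(im,r,.4405,.3093,-33.9,(0,0,255),o,f);box(im,r,.440,.3205,-32.6,(0,255,0),o,f)
    box(im,r,.5856,.1277,32,(0,0,255),o,f);box(im,r,.4662,-.0355,-9,(0,0,255),o,f)
    out.append(cv2.resize(im,(600,int(600*h/w)),interpolation=cv2.INTER_AREA)[:420])
o=np.vstack(out);cv2.imwrite("pics/ov.png",cv2.resize(o,(int(600*600/o.shape[0]*1.0),600)));print(o.shape)
E
```

```text
(795, 600, 3)
```

View pics/ov.png

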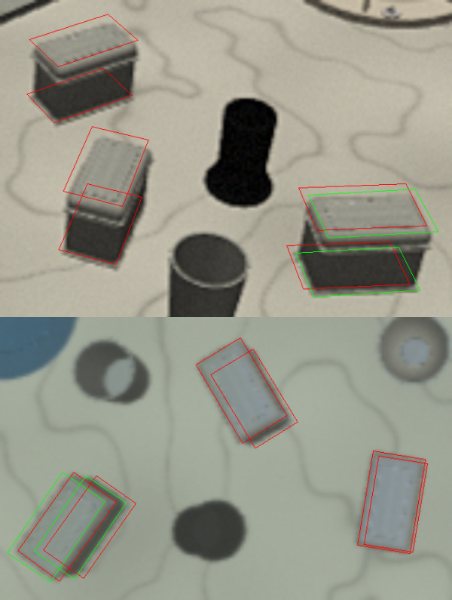

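The overlay shows the wrist estimate (green) fits tin B's base in the scene view. The top-camera estimate (red) is off by about 1 cm away from that image's centre. I'll use wrist looks from here on and grip B.

```bash
python3 -m creep '[1,0.02,0.03,0,0, 1,0,0,0.08,0, 1,0,0,0.12,0, 1,0,0,0.12,0, 1,0,0,0.12,0, 1,0,0,0.12,0, 1,0,0,0.08,0, 1,0,0,0.025,0, 0.5,0,0,0,0, 0.5,0,0,0,0]' 60
python3 -m creep '[0,0,0,0,0, 0,0,0,0,0, 0,0,0,0,0, 0,0,0,0,0, 0,0,0,-0.05,0, 0,0,0,-0.08,0, 0,0,0,-0.05,0, 0,0,0,0,0, 0,0,0,0,0, 0,0,0,0,0]'
python3 - <<'E'
from h import *
for i in range(8):
    eyes.read_camera("wrist");s=status.observe();print(s["contact_force"].round(2),s["wrist_torque"].round(3),s["joint_torque"].round(2)[1:3])
E
```

```text
clock: 2.85
tool_pos: [0.4409, 0.321, 0.033]
eef_rot: [[-0.842, 0.539, 0.001], [0.539, 0.842, 0.001], [-0.0, 0.001, -1.0]]
contact_force: [1.5, 0.4, -3.0]
width: 0.647
grip_force: 63.4
clock: 4.1
tool_pos: [0.4399, 0.3201, 0.085]
eef_rot: [[-0.842, 0.539, -0.001], [0.539, 0.842, -0.001], [0.001, -0.001, -1.0]]
contact_force: [-0.2, 0.1, -3.5]
width: 0.648
grip_force: 63.8
[-0.07 -0.36 -2.84] [ 0.016  0.019 -0.016] [-57.32 -25.85]
[-0.78 -0.98 -2.04] [ 0.042 -0.017 -0.03 ] [-57.19 -25.81]
[ 0.13  0.52 -1.55] [-0.024 -0.018  0.061] [-57.11 -25.79]
[-0.1  -0.65 -2.12] [-0.012  0.039  0.03 ] [-57.04 -25.78]
[ 0.36  0.23 -2.91] [-0.014  0.033  0.012] [-57.01 -25.79]
[ 0.05 -0.26 -2.67] [-0.027  0.012 -0.001] [-56.98 -25.8 ]
[-0.82  1.03 -2.77] [-0.028  0.01  -0.04 ] [-56.97 -25.81]
[-0.3   0.42 -1.44] [-0.007 -0.046 -0.01 ] [-56.97 -25.82]
```

B weighs about 2.3 N, held square. I'll set it back down and heft the next one.

```bash
python3 -m creep '[0,0,0,0.06,0, 0,0,0,0.06,0, 0,0,0,0.04,0, 0,0,0,0.015,0, 0,0,0,0.004,0, 0,0,0,0,0, 0.8,0,0,0,0, 1,0,0,0,0, 1,0,0,0,0, 1,0,0,-0.02,0]' 60
python3 -m creep '[1,0,0,-0.08,0, 1,0,0,-0.14,0, 1,0,0,-0.16,0, 1,0,0,-0.16,0, 1,0,0,-0.1,0, 1,0,0,0,-0.029, 1,0,0,0,-0.029, 1,0,0,0,-0.029, 1,0,0,0,-0.029, 1,0,0,0,-0.029]'
python3 - <<'E'
from h import *
s=status.observe();print(s["contact_force"],s["q"])
go((.586,.132),122.1)
E
```

```text
clock: 5.75
tool_pos: [0.4401, 0.3203, 0.0378]
eef_rot: [[-0.842, 0.539, -0.001], [0.539, 0.842, -0.001], [0.0, -0.001, -1.0]]
contact_force: [0.1, 1.4, -0.5]
width: 0.999
grip_force: 0.0
clock: 7.0
tool_pos: [0.4403, 0.3204, 0.2304]
eef_rot: [[-0.94, -0.341, 0.0], [-0.341, 0.94, 0.0], [-0.0, 0.0, -1.0]]
contact_force: [0.2, 0.1, 0.5]
width: 1.003
grip_force: 0.0
[0.2491421  0.10052966 0.47843446] [ 6.26368965e-01  2.29140962e-01  1.80710130e+00  1.90457800e-05
  1.10515742e+00 -1.29197399e+00]
tool d/0.3 [-0.243 -0.756 -0.   ] turn deg -12.187534549741201 /360 -0.0339 clock 7.0 q6 -1.29 pos [0.44030362 0.32044832 0.23042169]
```

```bash
python3 -m creep '[1,-0.03,-0.09,0,0, 1,-0.05,-0.15,0,0, 1,-0.05,-0.15,0,0, 1,-0.05,-0.15,0,0, 1,-0.04,-0.14,0,0, 1,-0.023,-0.076,0,0, 1,0,0,0,-0.017, 1,0,0,0,-0.017, 1,0,0,0,0, 1,0,0,0,0]'
python3 - <<'E'
from h import *
import cv2
r=eyes.read_camera("wrist");cv2.imwrite("pics/w2.png",r["image"][:,:,::-1])
E
```

```text
clock: 8.25
tool_pos: [0.5848, 0.1316, 0.2302]
eef_rot: [[-0.851, -0.525, -0.0], [-0.525, 0.851, 0.0], [0.0, 0.0, -1.0]]
contact_force: [-0.5, -0.1, 0.3]
width: 1.001
grip_force: 0.0
```

View pics/w2.png

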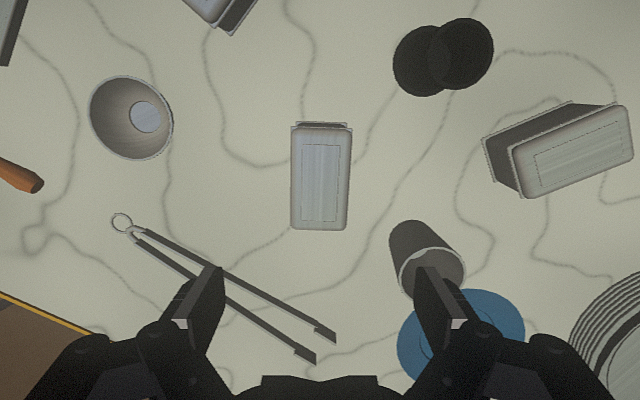

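Tin A's lid corners are near (294,128),(350,128),(347,230),(291,230).

```bash
python3 - <<'E'
from h import *
r=eyes.read_camera("wrist")
P=np.array([ray(r,c,.074) for c in[(294,128),(350,128),(347,230),(291,230)]]);print(P.mean(0),yaw(P[1]-P[0]),yaw(P[2]-P[1]))
go(P.mean(0),yaw(P[1]+P[2]-P[0]-P[3]),.033)
E
```

```text
[0.58543701 0.1335316 ] 121.71851088897752 31.746880625222296
tool d/0.3 [-0.005  0.005  0.657] turn deg 0.024200612026362478 /360 0.0001 clock 8.35 q6 -1.91 pos [0.58490322 0.13143835 0.23015519]
```

```bash
python3 -m creep '[1,-0.005,0.005,0,0, 1,0,0,0.08,0, 1,0,0,0.12,0, 1,0,0,0.12,0, 1,0,0,0.12,0, 1,0,0,0.12,0, 1,0,0,0.075,0, 1,0,0,0.025,0, 0.5,0,0,0,0, 0.5,0,0,0,0]' 60
python3 -m creep '[0,0,0,0,0, 0,0,0,0,0, 0,0,0,0,0, 0,0,0,0,0, 0,0,0,-0.05,0, 0,0,0,-0.08,0, 0,0,0,-0.05,0, 0,0,0,0,0, 0,0,0,0,0, 0,0,0,0,0]'
python3 - <<'E'
from h import *
f=[]
for i in range(10):
    eyes.read_camera("wrist");s=status.observe();f.append(np.r_[s["contact_force"],s["wrist_torque"]])
print(np.mean(f,0).round(3),s["clock"],s["q"].round(2))
E
```

```text
clock: 9.6
tool_pos: [0.5865, 0.1335, 0.0334]
eef_rot: [[-0.85, -0.527, 0.002], [-0.527, 0.85, 0.0], [-0.002, -0.001, -1.0]]
contact_force: [-0.4, 0.9, -2.5]
width: 0.645
grip_force: 63.3
clock: 10.85
tool_pos: [0.5849, 0.1331, 0.0852]
eef_rot: [[-0.85, -0.527, -0.002], [-0.527, 0.85, -0.0], [0.001, 0.001, -1.0]]
contact_force: [0.2, 0.1, -3.1]
width: 0.65
grip_force: 64.1
[-0.121  0.141 -3.779  0.004  0.013 -0.012] 11.35 [ 0.22  0.49  1.8  -0.    0.86 -1.9 ]
```

A is about 3.8 N. I'll set it down and go to C.

```bash
python3 -m creep '[0,0,0,0.06,0, 0,0,0,0.06,0, 0,0,0,0.04,0, 0,0,0,0.015,0, 0,0,0,0.004,0, 0,0,0,0,0, 0.8,0,0,0,0, 1,0,0,0,0, 1,0,0,0,0, 1,0,0,-0.02,0]' 60
python3 -m creep '[1,0,0,-0.08,0, 1,0,0,-0.14,0, 1,0,0,-0.16,0, 1,0,0,-0.16,0, 1,0,0,-0.1,0, 1,0,0,0,0.0272, 1,0,0,0,0.0272, 1,0,0,0,0.0272, 1,0,0,0,0.0272, 1,0,0,0,0]'
python3 - <<'E'
from h import *
go((.466,-.0355),82.6)
E
```

```text
clock: 12.6
tool_pos: [0.5852, 0.1332, 0.0381]
eef_rot: [[-0.85, -0.527, -0.001], [-0.527, 0.85, -0.0], [0.001, 0.0, -1.0]]
contact_force: [0.7, -0.0, -0.6]
width: 1.004
grip_force: 0.0
clock: 13.85
tool_pos: [0.5855, 0.1333, 0.2307]
eef_rot: [[-0.992, 0.127, 0.0], [0.127, 0.992, 0.0], [-0.0, 0.0, -1.0]]
contact_force: [-0.7, -0.6, -0.4]
width: 1.002
grip_force: 0.0
tool d/0.3 [ 0.324 -0.609 -0.   ] turn deg 0.1063000810228516 /360 0.0003 clock 13.85 q6 -1.22 pos [0.58551253 0.13326061 0.23070583]
```

```bash
python3 -m creep '[1,0.034,-0.064,0,0, 1,0.06,-0.11,0,0, 1,0.07,-0.13,0,0, 1,0.07,-0.13,0,0, 1,0.05,-0.1,0,0, 1,0.04,-0.075,0,0, 1,0,0,0,0, 1,0,0,0,0, 1,0,0,0,0, 1,0,0,0,0]'
python3 - <<'E'
from h import *
import cv2
r=eyes.read_camera("wrist");cv2.imwrite("pics/w3.png",r["image"][:,:,::-1])
E
```

```text
clock: 15.1
tool_pos: [0.466, -0.035, 0.2303]
eef_rot: [[-0.992, 0.127, -0.0], [0.127, 0.992, 0.0], [0.0, 0.0, -1.0]]
contact_force: [0.3, 0.1, 0.0]
width: 1.003
grip_force: 0.0
```

View pics/w3.png

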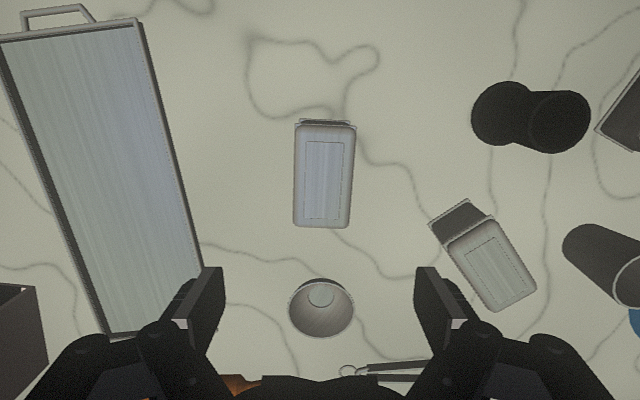

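C's lid corners are near (297,125),(355,125),(350,228),(294,227). The tray's rim corners are at (140,18) and (107,337), with the right edge passing (205,265) and the left edge passing (0,42).

```bash
python3 - <<'E'
from h import *
r=eyes.read_camera("wrist")
P=np.array([ray(r,c,.074) for c in[(297,125),(356,125),(350,228),(294,227)]]);print(P.mean(0),yaw(P[1]-P[0]),yaw(P[2]-P[1]))
go(P.mean(0),yaw(P[1]+P[2]-P[0]-P[3]),.033)
Q=np.array([ray(r,c,.014) for c in[(140,18),(107,337),(205,265),(0,42)]]);print(Q,"ctr",(Q[0]+Q[1])/2,"edge yaws",yaw(Q[2]-Q[0]),yaw(Q[1]-Q[3]),"diag",np.linalg.norm(Q[0]-Q[1]))
E
```

```text
[ 0.4652638  -0.02951519] 82.70025337863792 -8.625904783807696
tool d/0.3 [0.004 0.018 0.658] turn deg 0.5618034398174245 /360 0.0016 clock 15.2 q6 -1.52 pos [ 0.46587588 -0.03510714  0.23025842]
[[ 0.30054895 -0.18654911]
 [ 0.66098282 -0.3436494 ]
 [ 0.57139815 -0.18856099]
 [ 0.30340206 -0.32907753]] ctr [ 0.48076588 -0.26509926] edge yaws -0.42558845478859575 -2.333585368660569 diag 0.39318325694432615
```

```bash
python3 -m creep '[1,0.004,0.018,0,0, 1,0,0,0.08,0, 1,0,0,0.12,0, 1,0,0,0.12,0, 1,0,0,0.12,0, 1,0,0,0.12,0, 1,0,0,0.075,0, 1,0,0,0.025,0, 0.5,0,0,0,0, 0.5,0,0,0,0]' 60
python3 -m creep '[0,0,0,0,0, 0,0,0,0,0, 0,0,0,0,0, 0,0,0,0,0, 0,0,0,-0.05,0, 0,0,0,-0.08,0, 0,0,0,-0.05,0, 0,0,0,0,0, 0,0,0,0,0, 0,0,0,0,0]'
python3 - <<'E'
from h import *
f=[]
for i in range(10):
    eyes.read_camera("wrist");s=status.observe();f.append(np.r_[s["contact_force"],s["wrist_torque"]])
print(np.mean(f,0).round(3),s["clock"],s["q"].round(2))
go((.482,-.266),89)
E
```

```text
clock: 16.45
tool_pos: [0.466, -0.0301, 0.0336]
eef_rot: [[-0.992, 0.128, 0.001], [0.128, 0.992, -0.0], [-0.001, -0.0, -1.0]]
contact_force: [-0.8, -1.2, 0.3]
width: 0.655
grip_force: 62.4
clock: 17.7
tool_pos: [0.4646, -0.0299, 0.0857]
eef_rot: [[-0.992, 0.128, -0.001], [0.128, 0.992, 0.0], [0.001, -0.0, -1.0]]
contact_force: [-0.2, -1.5, -6.2]
width: 0.653
grip_force: 65.3
[ 1.700e-02  2.990e-01 -5.857e+00  8.000e-03 -0.000e+00 -1.000e-03] 18.2 [-0.07  0.32  2.09 -0.    0.74 -1.51]
tool d/0.3 [-0.156 -0.773  0.   ] turn deg -6.359780984416432 /360 -0.0177 clock 18.2 q6 -1.51 pos [ 0.46518595 -0.029989    0.08633826]
```

C is about 5.9 N, so it is the heaviest. I'll set it down and fetch A for the tray.

```bash
python3 -m creep '[0,0,0,0.06,0, 0,0,0,0.06,0, 0,0,0,0.04,0, 0,0,0,0.015,0, 0,0,0,0.004,0, 0,0,0,0,0, 0.8,0,0,0,0, 1,0,0,0,0, 1,0,0,0,0, 1,0,0,-0.02,0]' 60
python3 -m creep '[1,0,0,-0.08,0, 1,0,0,-0.14,0, 1,0,0,-0.16,0, 1,0,0,-0.12,0, 1,0,0,0,-0.0272, 1,0,0,0,-0.0272, 1,0,0,0,-0.0272, 1,0,0,0,-0.0270, 1,0,0,0,0, 1,0,0,0,0]'
python3 - <<'E'
from h import *
go((.5852,.1333),121.75,.033)
E
```

```text
clock: 19.45
tool_pos: [0.465, -0.03, 0.0387]
eef_rot: [[-0.992, 0.128, -0.001], [0.128, 0.992, 0.0], [0.001, -0.0, -1.0]]
contact_force: [-0.1, -0.2, 0.0]
width: 1.005
grip_force: 0.0
clock: 20.7
tool_pos: [0.4652, -0.03, 0.1889]
eef_rot: [[-0.852, -0.523, 0.0], [-0.523, 0.852, -0.0], [-0.0, -0.0, -1.0]]
contact_force: [-0.2, 0.8, -0.3]
width: 1.003
grip_force: 0.0
tool d/0.3 [-0.625  0.255  0.52 ] turn deg -0.22724911391325975 /360 -0.0006 clock 20.7 q6 -2.19 pos [ 0.46520305 -0.02996682  0.18885151]
```

```bash
python3 -m creep '[1,-0.07,0.03,0,0, 1,-0.13,0.05,0,0, 1,-0.14,0.06,0,0, 1,-0.14,0.06,0,0, 1,-0.1,0.04,0,0, 1,-0.045,0.015,0,0, 1,0,0,0.08,0, 1,0,0,0.12,0, 1,0,0,0.12,0, 1,0,0,0.11,0]'
python3 -m creep '[1,0,0,0.07,0, 1,0,0,0.02,0, 0.5,0,0,0,0, 0,0,0,0,0, 0,0,0,0,0, 0,0,0,0,0, 0,0,0,-0.05,0, 0,0,0,-0.12,0, 0,0,0,-0.15,0, 0,0,0,-0.1,0]' 60
python3 - <<'E'
from h import *
s=status.observe();print(s["q"]);go((.59,-.266),89)
E
```

```text
clock: 21.95
tool_pos: [0.5838, 0.1329, 0.0586]
eef_rot: [[-0.852, -0.524, -0.001], [-0.524, 0.852, -0.0], [0.001, 0.0, -1.0]]
contact_force: [0.3, -0.4, 0.4]
width: 1.001
grip_force: 0.0
clock: 23.2
tool_pos: [0.5848, 0.134, 0.1615]
eef_rot: [[-0.85, -0.526, 0.002], [-0.526, 0.85, 0.001], [-0.002, -0.0, -1.0]]
contact_force: [0.8, 0.4, -4.4]
width: 0.648
grip_force: 64.4
[ 2.22616891e-01  3.87238972e-01  1.75317966e+00  1.73415247e-04
  9.99233419e-01 -1.90223490e+00]
tool d/0.3 [ 6.860e-01 -1.143e+00 -1.000e-03] turn deg 32.73964642929785 /360 0.0909 clock 23.2 q6 -1.9 pos [0.58475505 0.13395949 0.16148977]
```

```bash
python3 -m creep '[0,0.03,-0.05,0,0, 0,0.06,-0.1,0,0, 0,0.085,-0.143,0,0, 0,0.09,-0.15,0,0, 0,0.09,-0.15,0,0, 0,0.09,-0.15,0,0, 0,0.09,-0.15,0,0, 0,0.075,-0.125,0,0, 0,0.05,-0.085,0,0, 0,0.026,-0.04,0,0]'
python3 -m creep '[0,0,0,0,0.015, 0,0,0,0,0.023, 0,0,0,0,0.023, 0,0,0,0,0.02, 0,0,0,0,0.0099, 0,0,0,0.08,0, 0,0,0,0.1,0, 0,0,0,0.1,0, 0,0,0,0.06,0, 0,0,0,0,0]'
python3 - <<'E'
from h import *
import cv2
go((.59,-.266),89,.036)
r=eyes.read_camera("scene");i=r["image"][100:260,180:440,::-1];cv2.imwrite("pics/s2.png",cv2.resize(i,None,fx=3,fy=3))
E
```

```text
clock: 24.45
tool_pos: [0.5882, -0.268, 0.1572]
eef_rot: [[-0.851, -0.524, -0.002], [-0.524, 0.851, 0.001], [0.001, 0.002, -1.0]]
contact_force: [0.5, 0.3, -2.7]
width: 0.65
grip_force: 64.3
clock: 25.7
tool_pos: [0.5885, -0.2654, 0.0551]
eef_rot: [[-1.0, 0.017, -0.003], [0.017, 1.0, 0.001], [0.003, 0.001, -1.0]]
contact_force: [0.7, 0.2, -2.9]
width: 0.649
grip_force: 64.1
tool d/0.3 [-0.005 -0.002  0.064] turn deg 0.027795956393987353 /360 0.0001 clock 25.7 q6 -1.98 pos [ 0.58854543 -0.26539133  0.0551053 ]
```

View pics/s2.png

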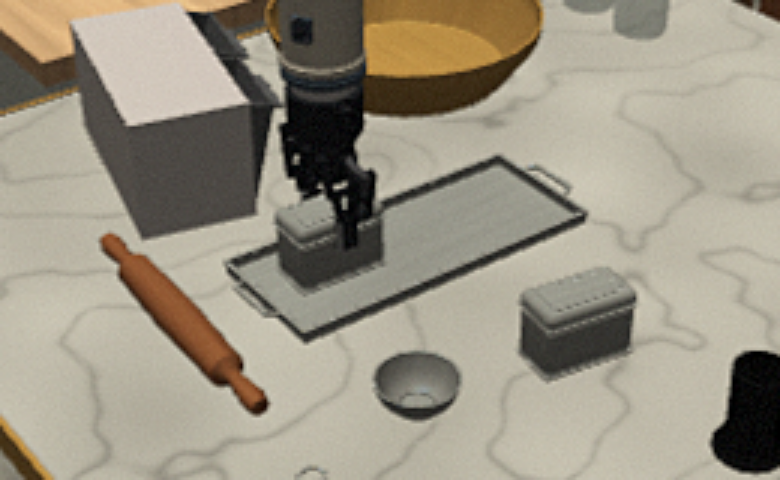

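The view shows tin A above the tray's far half, inside the rim. I'll lower it.

```bash
python3 -m creep '[0,0,0,0.03,0, 0,0,0,0.02,0, 0,0,0,0.01,0, 0,0,0,0.003,0, 0,0,0,0,0, 0,0,0,0,0, 0,0,0,0,0, 0,0,0,0,0, 0,0,0,0,0, 0,0,0,0,0]'
```

```text
clock: 27.0
tool_pos: [0.5898, -0.2662, 0.0378]
eef_rot: [[-1.0, 0.017, 0.0], [0.017, 1.0, 0.0], [-0.0, 0.0, -1.0]]
contact_force: [-0.7, 0.3, -3.8]
width: 0.649
grip_force: 64.2
```

```bash
python3 -m creep '[0,0,0,0.003,0, 0,0,0,0.002,0, 0,0,0,0.002,0, 0,0,0,0.001,0, 0,0,0,0,0, 0,0,0,0,0, 0,0,0,0,0, 0,0,0,0,0, 0,0,0,0,0, 0,0,0,0,0]'
```

```text
clock: 28.25
tool_pos: [0.5898, -0.2662, 0.0369]
eef_rot: [[-1.0, 0.017, 0.0], [0.017, 1.0, -0.0], [-0.0, -0.0, -1.0]]
contact_force: [-5.9, 1.8, 13.3]
width: 0.651
grip_force: 65.9
```

In contact. Release and go to B.

```bash
python3 -m creep '[0,0,0,-0.004,0, 0.8,0,0,0,0, 1,0,0,0,0, 1,0,0,0,0, 1,0,0,-0.03,0, 1,0,0,-0.1,0, 1,0,0,-0.15,0, 1,0,0,-0.15,0, 1,0,0,-0.08,0, 1,0,0,0,0]' 60
python3 - <<'E'
from h import *
go((.4401,.3203),57.4,.033)
E
```

```text
clock: 29.5
tool_pos: [0.5911, -0.2668, 0.1925]
eef_rot: [[-1.0, 0.017, 0.004], [0.017, 1.0, -0.002], [-0.004, -0.002, -1.0]]
contact_force: [-0.2, -0.4, 0.2]
width: 1.003
grip_force: 0.0
tool d/0.3 [0.539 1.949 0.526] turn deg 31.60918404693765 /360 0.0878 clock 29.5 q6 -1.98 pos [ 0.59106979 -0.2667735   0.19248289]
```

```bash
python3 -m creep '[1,0.027,0.097,0,0, 1,0.045,0.16,0,0, 1,0.05,0.18,0,0, 1,0.05,0.18,0,0, 1,0.05,0.18,0,0, 1,0.05,0.18,0,0, 1,0.05,0.18,0,0, 1,0.05,0.18,0,0, 1,0.05,0.18,0,0, 1,0.05,0.18,0,0]'
python3 -m creep '[1,0.04,0.15,0,0, 1,0.027,0.102,0,0, 1,0,0,0,0.022, 1,0,0,0,0.022, 1,0,0,0,0.022, 1,0,0,0,0.0218, 1,0,0,0,0, 1,0,0,0,0, 1,0,0,0,0, 1,0,0,0,0]'
python3 - <<'E'
from h import *
go((.4401,.3203),57.4,.033)
E
```

```text
clock: 30.75
tool_pos: [0.4557, 0.2467, 0.1887]
eef_rot: [[-1.0, 0.017, -0.001], [0.017, 1.0, -0.001], [0.001, -0.001, -1.0]]
contact_force: [1.5, 0.6, 0.3]
width: 1.001
grip_force: 0.0
clock: 32.0
tool_pos: [0.4382, 0.3212, 0.1895]
eef_rot: [[-0.843, 0.538, 0.0], [0.538, 0.843, -0.0], [-0.0, -0.0, -1.0]]
contact_force: [0.4, 1.3, -0.3]
width: 1.002
grip_force: 0.0
tool d/0.3 [-0.007  0.001  0.522] turn deg 0.05104351091307535 /360 0.0001 clock 32.0 q6 -0.37 pos [0.43818241 0.32119108 0.18953322]
```

```bash
python3 -m creep '[1,-0.007,0.001,0.05,0, 1,0,0,0.12,0, 1,0,0,0.14,0, 1,0,0,0.12,0, 1,0,0,0.072,0, 1,0,0,0.02,0, 0.5,0,0,0,0, 0,0,0,0,0, 0,0,0,0,0, 0,0,0,0,0]' 60
python3 -m creep '[0,0,0,-0.05,0, 0,0,0,-0.12,0, 0,0,0,-0.15,0, 0,0,0,-0.12,0, 0,0,0,0,-0.015, 0,0,0,0,-0.023, 0,0,0,0,-0.023, 0,0,0,0,-0.018, 0,0,0,0,-0.0088, 0,0,0,0,0]'
python3 - <<'E'
from h import *
go((.45,-.266),89)
E
```

```text
clock: 33.25
tool_pos: [0.4407, 0.3208, 0.0339]
eef_rot: [[-0.843, 0.539, 0.001], [0.539, 0.843, 0.001], [-0.001, 0.002, -1.0]]
contact_force: [0.0, -0.9, 6.5]
width: 0.646
grip_force: 64.4
clock: 34.5
tool_pos: [0.4399, 0.3202, 0.1656]
eef_rot: [[-1.0, 0.018, 0.0], [0.018, 1.0, 0.0], [-0.0, 0.0, -1.0]]
contact_force: [0.1, -0.4, -1.9]
width: 0.649
grip_force: 64.3
tool d/0.3 [-0.068 -1.953 -0.   ] turn deg -0.012192261386331893 /360 -0.0 clock 34.5 q6 -0.93 pos [0.43991737 0.32024898 0.16558235]
```

```bash
python3 -m creep '[0,-0.003,-0.06,0,0, 0,-0.004,-0.12,0,0, 0,-0.006,-0.16,0,0, 0,-0.006,-0.18,0,0, 0,-0.006,-0.18,0,0, 0,-0.006,-0.18,0,0, 0,-0.006,-0.18,0,0, 0,-0.006,-0.18,0,0, 0,-0.006,-0.18,0,0, 0,-0.006,-0.18,0,0]'
python3 -m creep '[0,-0.006,-0.15,0,0, 0,-0.004,-0.12,0,0, 0,-0.003,-0.083,0,0, 0,0,0,0,0, 0,0,0,0.06,0, 0,0,0,0.1,0, 0,0,0,0.1,0, 0,0,0,0.08,0, 0,0,0,0.03,0, 0,0,0,0,0]'
python3 - <<'E'
from h import *
go((.45,-.266),89,.037)
E
```

```text
clock: 35.75
tool_pos: [0.4473, -0.1621, 0.1653]
eef_rot: [[-1.0, 0.019, 0.0], [0.019, 1.0, -0.0], [-0.0, -0.0, -1.0]]
contact_force: [0.7, 0.2, -2.2]
width: 0.651
grip_force: 64.3
clock: 37.0
tool_pos: [0.4501, -0.2653, 0.054]
eef_rot: [[-1.0, 0.017, -0.001], [0.017, 1.0, 0.001], [0.001, 0.001, -1.0]]
contact_force: [-0.7, -0.1, -1.6]
width: 0.648
grip_force: 64.2
tool d/0.3 [ 0.    -0.002  0.057] turn deg 0.015093748045302391 /360 0.0 clock 37.0 q6 -2.09 pos [ 0.4500504  -0.26530189  0.05397185]
```

```bash
python3 -m creep '[0,0,0,0.025,0, 0,0,0,0.015,0, 0,0,0,0.008,0, 0,0,0,0.004,0, 0,0,0,0.003,0, 0,0,0,0.002,0, 0,0,0,0.002,0, 0,0,0,0,0, 0,0,0,0,0, 0,0,0,0,0]'
```

```text
clock: 38.25
tool_pos: [0.4504, -0.2659, 0.0369]
eef_rot: [[-1.0, 0.017, 0.0], [0.017, 1.0, -0.0], [-0.0, -0.0, -1.0]]
contact_force: [-2.5, 0.8, 7.1]
width: 0.649
grip_force: 65.3
```

```bash
python3 -m creep '[0,0,0,-0.002,0, 0.8,0,0,0,0, 1,0,0,0,0, 1,0,0,0,0, 1,0,0,-0.03,0, 1,0,0,-0.1,0, 1,0,0,-0.15,0, 1,0,0,-0.15,0, 1,0,0,-0.08,0.0175, 1,0,0,0,0]' 60
python3 - <<'E'
from h import *
go((.465,-.030),82.6,.033)
E
```

```text
clock: 39.5
tool_pos: [0.4516, -0.2665, 0.1924]
eef_rot: [[-0.992, 0.127, 0.004], [0.127, 0.992, -0.002], [-0.004, -0.002, -1.0]]
contact_force: [0.2, -0.8, -0.0]
width: 1.0
grip_force: 0.0
tool d/0.3 [0.058 0.789 0.53 ] turn deg 0.09418033259272818 /360 0.0003 clock 39.5 q6 -1.98 pos [ 0.45155206 -0.26652146  0.19244071]
```

```bash
python3 -m creep '[1,0.006,0.08,0,0, 1,0.011,0.15,0,0, 1,0.013,0.18,0,0, 1,0.013,0.18,0,0, 1,0.009,0.13,0,0, 1,0.006,0.069,0,0, 1,0,0,0,0, 1,0,0,0.06,0, 1,0,0,0.1,0, 1,0,0,0,0]'
python3 - <<'E'
from h import *
go((.465,-.030),82.6,.033)
E
```

```text
clock: 40.75
tool_pos: [0.4612, -0.0295, 0.14]
eef_rot: [[-0.992, 0.127, -0.005], [0.127, 0.992, 0.0], [0.005, -0.001, -1.0]]
contact_force: [-0.3, -0.5, -1.1]
width: 0.996
grip_force: 0.0
tool d/0.3 [-0.015  0.     0.356] turn deg 0.12465255758915816 /360 0.0003 clock 40.75 q6 -1.51 pos [ 0.46118559 -0.02946246  0.13996805]
```

```bash
python3 -m creep '[1,-0.004,0,0.06,0, 1,0,0,0.12,0, 1,0,0,0.1,0, 1,0,0,0.056,0, 1,0,0,0.018,0, 0.5,0,0,0,0, 0,0,0,0,0, 0,0,0,0,0, 0,0,0,0,0, 0,0,0,0,0]' 80
python3 -m creep '[0,0,0,-0.03,0, 0,0,0,-0.07,0, 0,0,0,-0.1,0, 0,0,0,-0.12,0, 0,0,0,-0.12,0, 0,0,0,-0.12,0, 0,0,0,-0.1,0, 0,0,0,-0.07,0, 0,0,0,-0.03,0, 0,0,0,0,0]'
python3 -m creep '[0,0,0,0,0, 0,0,0,0,0, 0,0,0,0,0, 0,0,0,0,0, 0,0,0,0,0, 0,0,0,0,0, 0,0,0,0,0, 0,0,0,0,0, 0,0,0,0,0, 0,0,0,0,0]'
python3 - <<'E'
from h import *
import cv2
r=eyes.read_camera("scene");cv2.imwrite("pics/s3.png",r["image"][:,:,::-1])
E
```

```text
clock: 42.0
tool_pos: [0.4652, -0.0293, 0.037]
eef_rot: [[-0.992, 0.127, 0.002], [0.127, 0.992, -0.0], [-0.002, -0.0, -1.0]]
contact_force: [-1.0, -1.0, 5.8]
width: 0.645
grip_force: 83.2
clock: 43.25
tool_pos: [0.4642, -0.0289, 0.2639]
eef_rot: [[-0.992, 0.127, 0.0], [0.127, 0.992, 0.0], [-0.0, 0.0, -1.0]]
contact_force: [0.8, 1.0, -5.6]
width: 0.646
grip_force: 85.6
clock: 44.5
tool_pos: [0.4644, -0.029, 0.2637]
eef_rot: [[-0.992, 0.127, 0.0], [0.127, 0.992, 0.0], [-0.0, 0.0, -1.0]]
contact_force: [0.8, -0.1, -5.2]
width: 0.647
grip_force: 85.6
```

View pics/s3.png

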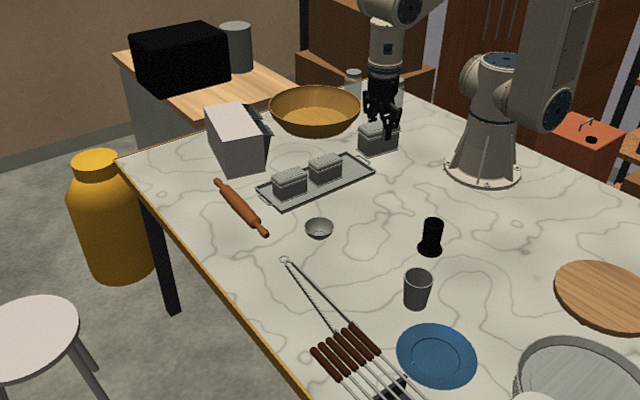

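Two tins stand in the tray at (290,183) and (325,167). The heaviest is held up at (378,135), with its underside about 0.23 m above the counter. The bystanders look undisturbed.

```bash
python3 -c "from station import job;print(job.sign_off())"
```

```text
the job is handed in; nothing more can be done
None
```

I hefted all three tins (about 2.3, 3.8 and 5.9 N), stood the two lighter ones upright in the tray, and handed the job in at about 45 s with the 5.9 N tin held upright about 0.23 m above the counter.

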